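Hold the gel tray sealed in its caster while a colleague locks it

TASK

We are setting up the gel caster: take out the red comb that was left lying in its bay and lay it gently, flat, in the shallow green dish; then slide the blue movable end wall along so that it pushes the amber casting tray squarely up against the black foam seal of the fixed end wall. Keep it pressed there as a third hand with a steady push of about 12 newtons on the seal (8 to 16; more than 22 spoils the seal) for at least 3 seconds so that a colleague can tighten the thumb nuts, and finish while still holding the wall pressed like that. Do not shift the tip box, the tube rack or the bottle.

Things in the scene. Friction and masses are not known exactly. Their poses are not given: they have to be found in the camera images.
- caster: Gel caster: pale base plate 300 x 150 mm, fixed on the bench, top face (bay floor) 20 mm above it. Origin: centre of the underside, at bench height; x lengthwise towards the fixed end wall (x 120 to 140 mm, 100 mm wide, top 62 mm above the bench), z up. Two ribs 5 mm high, 74 mm apart inside, guide the tray. In order along +x: movable wall, tray, comb, seal, fixed wall.
- seal: Black foam seal strip on the inner face of the fixed end wall: 12 mm thick, 92 mm wide, 22 to 52 mm above the bench. Origin: centre of its pressing face, at x = 108 mm of the caster while relaxed; axes as the caster's. Squeezing moves the face along the caster's +x: 1 mm for each 2.5 N, at most 10 mm.
- gate: Blue movable end wall, slides along the caster's x (1.5 N of friction, cannot lift off, 155 mm of travel), at first pulled back. 16 mm thick (x), 98 mm wide, top 61 mm above the bench. Origin: middle of its thickness and width at bay floor height; pressing face 8 mm ahead in +x. Beside it at y = +-57 mm, 12 mm behind, two loose black thumb nuts (to 50 mm above the bench) for the colleague.
- gate_grip (a point): Middle of the blue grip tab on top of the movable wall, 82 mm above the bench. Tab 12 mm thick along the caster's x, 40 mm wide along y, from 61 to 93 mm above the bench. The wall can be slid by gripping this tab or by pushing from behind.
- tray: Amber see-through casting tray, 70 x 70 mm, floor 4 mm thick, 25 mm high, with walls on its two long sides (y = +-33 mm) and open at both ends (+-x); 60 to 130 g, loose on the bay floor between the ribs, ahead of the movable wall. Origin: centre of the underside; its x axis along the caster's x.
- comb: Red gel comb lying flat in the bay between tray and seal: 24 mm over spine and teeth (x), 60 mm long (y), 9 mm thick, about 25 g. Origin: centre of this outline, on the underside. The spine is the -x half; seven teeth, 3 mm thick at half height, reach to +x. It can be gripped across the 24 mm.
- dish: Shallow green dish, 170 (x) x 130 (y) x 26 mm high, walls and floor 4 mm thick, loose on the bench to the left or right of the caster. Origin: centre of the underside.
- tipbox: Bystander: pipette tip box with blue lid, 126 x 90 x 86 mm, on the other side of the caster from the dish. Origin: centre of the underside.
- rack: Bystander: green microtube rack 75 (x) x 200 (y) x 28 mm, with some tube caps 10 mm higher, beyond the caster. Origin: centre of the underside.
- bottle: Bystander: glass bottle with blue cap, 64 mm diameter, 150 mm high, beyond and beside the caster. Origin: centre of the underside.
There are look-alikes about, which are no part of the job. What is meant by the tray is not grey or purple, and is the larger of those in its own colour.

How it is judged:
On the way, in this order (a step that is already met when the one before it is completed fails the run):
1. the comb lies flat in the dish, let go (x of comb in the frame of dish between -0.08 and 0.08 m and y of comb in the frame of dish between -0.06 and 0.06 m and z of comb in the frame of dish below 0.018 m and angle between the z axis of comb and the z axis of dish, either way round below 0.15 rad and contact force between comb and the fingers below 0.1 N and linear speed of comb below 0.03 m/s), for 0.2 s.
2. the movable wall presses the tray squarely against the seal with 8 to 16 N, held steadily by the robot for 2.5 s (contact force between tray and seal between 8 and 16 N and contact force between gate and tray above 6 N and contact force between the fingers and gate above 5 N and angle between the x axis of tray and the x axis of caster, either way round below 0.05 rad and z of tray in the frame of caster between 0.017 and 0.023 m and linear speed of gate below 0.01 m/s), for 2.5 s.
At the end, for the whole second after the job is handed in: Still held for the last second: fingers bear on the movable wall, it bears on the tray (over 6 N), the tray lies flat (3 mm), square (0.05 rad) and presses the seal with 8 to 16 N, all at rest. The comb lies flat in the dish, let go (all of step 1 and all of step 2); the arm keeps its last pose, push and grip.
It fails at once if the seal is pressed with more than 22 N (contact force between anything else and seal above 22 N).
It fails at once if the comb is dropped or thrown (moving over 0.8 m/s while out of the fingers) (linear speed of comb above 0.8 m/s and contact force between comb and the fingers below 0.05 N).
It fails at once if the tip box is shifted by more than 30 mm or tipped (distance of tipbox from where it was at the start of the episode above 0.03 m or angle between tipbox's own z axis and vertical above 0.3 rad).
It fails at once if the tube rack is shifted by more than 30 mm or tipped (distance of rack from where it was at the start of the episode above 0.03 m or angle between rack's own z axis and vertical above 0.3 rad).
It fails at once if the bottle is shifted by more than 30 mm or tipped (distance of bottle from where it was at the start of the episode above 0.03 m or angle between bottle's own z axis and vertical above 0.3 rad).
It also fails if it takes over 72 s, if anything falls off the work surface, if the arm or the gripper's body presses on something with over 40 N, if the wrist force passes 120 N, or if a joint passes its speed limit or range.

ROBOT

A 6-joint arm with a two-finger parallel gripper is mounted at the origin on the work surface. World frame = base frame: x ahead of the robot, y to its left, z up, the work surface at z = 0. Lengths are in m, angles in rad, forces in N, time in s.
With the tool pointing down it reaches from about 0.25 to 0.775 m from the base axis. Payload 8.9 kg.
Tool frame: the origin (TCP) lies at the very end of the fingers, on their centre line; the grasp point (between the pads) lies 19 mm behind it (tcp_to_grasp is the distance from the TCP to the grasp point, in m); z points along the fingers, y is the direction in which the jaws open and shut (so a half turn about z gives the same grasp; the last joint's range is limited). The gripper opens to 85 mm and grips with 20 to 120 N. Pads are 22 mm wide; open, the fingers measure 114 mm over their backs; the gripper's body (76 mm by 85 mm) begins 54 mm behind the grasp point. The pads swing forward as they close: fully open they stand 13 mm farther back than shut.
Start: joints at [1.18, 0.291, -0.153, 1.127, 0, 1.431], TCP at [0.131, 0.508, 0.231] pointing down, gripper open.
Joint ranges: [-2.52, 2.52], [-0.91, 1.74], [-1.3, 1.37], [-1.96, 2.02], [-1.52, 1.47], [-3.14, 3.14]. Speed limits (rad/s): [2.22, 2.22, 2.79, 3.14, 3.14, 3.14].

INTERFACE

Orientations are given as a unit quaternion [w, x, y, z].
In Python, from cell import get_state, camera, job_done, tcp_to_grasp gives the robot as it stands.
- The arm moves only by the tool servo_tool, never from a script. Its argument "steps" is a list of rows, each an object with "offset": the shift along the tool's x, y, z in mm, a list of three; "roll": the turn about the tool's z in degrees. A call has 1 to 8 rows; each row shifts and turns the commanded pose from where the row before left it, along the tool's axes as they then stand; what a row does not reach is not made up. A row lasts 1/8 s, in which the tool goes at most 62.5 mm and 10.7 degrees, less where a joint would pass 70% of its speed; a pose out of reach is approached as far as the arm can. A call is refused whole if a number of a shift passes 62.5 or a number of a turn 10.7, either way. A call with a gripper value outside its range is refused whole. "jaw" is the closure, from 0 (fully open) to 1 (shut), set as the call begins (left out, the last holds). The fingers move at their own pace and stop on an object; "newtons" is the grip in N (left out, the last holds). Time passes only in rows, so rows that do not move let the fingers close. It gives the time, the measured TCP pose, the force and the opening at its end, in the units of the state.
- get_state(): the state, without advancing time (a new reading comes with each control period).
- camera(name): name is "scene" or "side" or "wrist"; returns a dict with "color" (384x512x3 uint8, blue, green, red), "fx", "fy", "cx", "cy" (pixels), "distortion" ([k1, k2, p1, p2, k3] as OpenCV has them; the pictures are not rectified), "cam_to_world" (4x4, takes a point from camera to world coordinates). Camera axes: x right, y down, z forward; pixel columns grow to the right and rows downward; lengths in m; the calibration is good to about 2 mm. A picture is of the moment at which its call begins. There is no depth.
- job_done(): hands the job in, once; it reports no verdict.
The state is a dict: "t": time; "joint_pos": joint angles; "joint_vel": joint speeds; "tau": joint torques, N m; "tool_pos": TCP position; "orientation": TCP orientation; "contact_force": force on the tool from outside, world axes, zero at the start; "torque": the same for the moment, N m; "opening": finger opening in m.
Only numpy, scipy, OpenCV 4.12 (cv2) and the standard library are available. Lean on these libraries where they do the work, as an engineer would, in place of code of your own. Each camera call takes 0.05 s, during which the arm holds its last target.

## Working session

There is one attempt and no reset: what is moved stays moved. The work goes in short steps, Python scripts to look and compute and a tool call to move; the robot and the scene stay as the last step left them, time stands still between calls to the robot, and variables do not carry over. Pictures are saved under pics/ and viewed, and the job is handed in when it is done.

Besides the shell and the picture viewer there is one more tool, called after "Emit:" as a command line: name --argument value ..., lists and objects as JSON in quotes. servo_tool: Moves the arm, as the interface text tells. Its arguments: {"type":"object","properties":{"steps":{"type":"array"},"jaw":{"type":"number"},"newtons":{"type":"number"}},"required":["steps"]}

```bash
mkdir -p pics; ls; python3 - <<'E'
from cell import *
import cv2
print(get_state(), tcp_to_grasp)
for n in ["scene","side","wrist"]:
    c=camera(n); cv2.imwrite(f"pics/{n}0.png",c["color"]); print(n,c["fx"],c["fy"],c["cx"],c["cy"],c["distortion"],c["cam_to_world"])
E
```

```text
pics
{'t': 0.0, 'joint_pos': array([ 1.17969015e+00,  2.91275211e-01, -1.54133983e-01,  1.12666547e+00,
        2.79522745e-05,  1.43148314e+00]), 'joint_vel': array([ 0.00126436,  0.00051799, -0.00022695, -0.00040165,  0.00042039,
        0.00146869]), 'tau': array([ 3.89926709e-04, -5.37148690e+01,  3.31368542e+01,  1.62840856e-02,
       -1.20564100e-04, -2.13565340e-05]), 'tool_pos': array([0.1306289 , 0.50804867, 0.23073206]), 'orientation': array([-1.81020807e-04,  1.25564171e-01,  9.92085294e-01, -6.13157634e-04]), 'contact_force': array([-0.38133719, -0.91200328,  1.1817461 ]), 'torque': array([ 0.00041302, -0.00454104, -0.00760962]), 'opening': 0.0852123537218981} 0.0187
scene 378.9700348416705 378.9700348416705 255.79979253076317 196.32092207261016 [-0.06895751  0.          0.          0.          0.        ] [[-0.52707819  0.72918084 -0.43644459  0.9166622 ]
 [ 0.84979729  0.44876634 -0.27650197  0.23376176]
 [-0.0057583  -0.51662759 -0.85619085  0.78193963]
 [ 0.          0.          0.          1.        ]]
side 492.19907783932746 492.19907783932746 263.5608149577784 189.59176701915632 [0.00439215 0.         0.         0.         0.        ] [[ 0.86124734 -0.32687567  0.38910836  0.06514605]
 [-0.50777137 -0.58444403  0.6329245  -0.78266235]
 [ 0.02052444 -0.74268262 -0.66932897  0.89152702]
 [ 0.          0.          0.          1.        ]]
wrist 345.1020526818682 345.1020526818682 251.3532835690319 192.96816294545047 [-0.00960429  0.          0.          0.          0.        ] [[ 2.49007583e-01  9.29478145e-01  2.72149962e-01  6.18293788e-02]
 [ 9.68501535e-01 -2.38979331e-01 -6.99546716e-02  5.26476975e-01]
 [ 1.68775425e-05  2.80996900e-01 -9.59708676e-01  3.73111840e-01]
 [ 0.00000000e+00  0.00000000e+00  0.00000000e+00  1.00000000e+00]]
```

View pics/scene0.png

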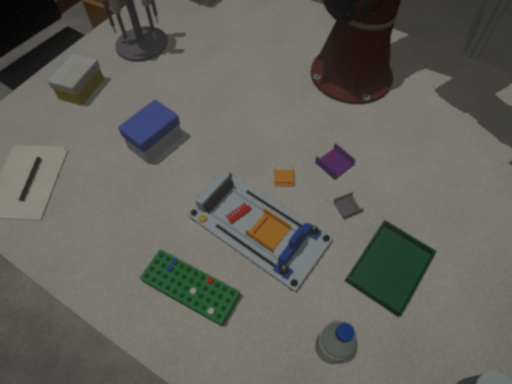

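View pics/side0.png

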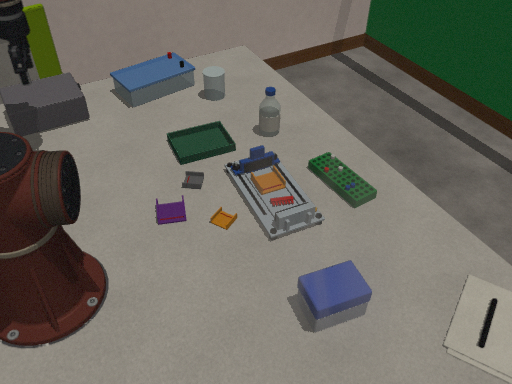

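View pics/wrist0.png

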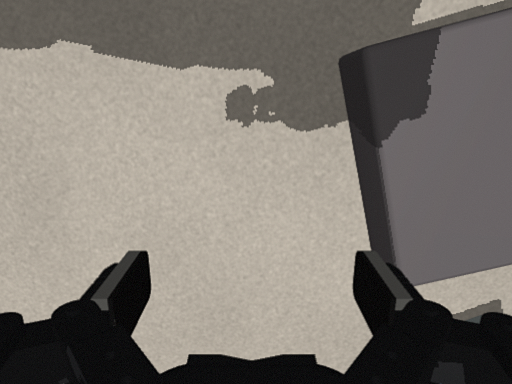

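The scene view shows the caster around (262,230), the comb at (239,213), the amber tray at (269,230) and the gate at (297,250). The dish is at (392,266). Next I'll enlarge the caster for landmarks.

```bash
python3 - <<'E'
import cv2
a=cv2.imread("pics/scene0.png")[165:300,180:345]; cv2.imwrite("pics/s0c.png",cv2.resize(a,None,fx=4.4,fy=4.4,interpolation=cv2.INTER_CUBIC)*1)
a=cv2.imread("pics/side0.png")[135:245,215:335]; cv2.imwrite("pics/d0c.png",cv2.resize(a,None,fx=5,fy=5,interpolation=cv2.INTER_CUBIC))
E
```

```text
(no output)
```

View pics/s0c.png

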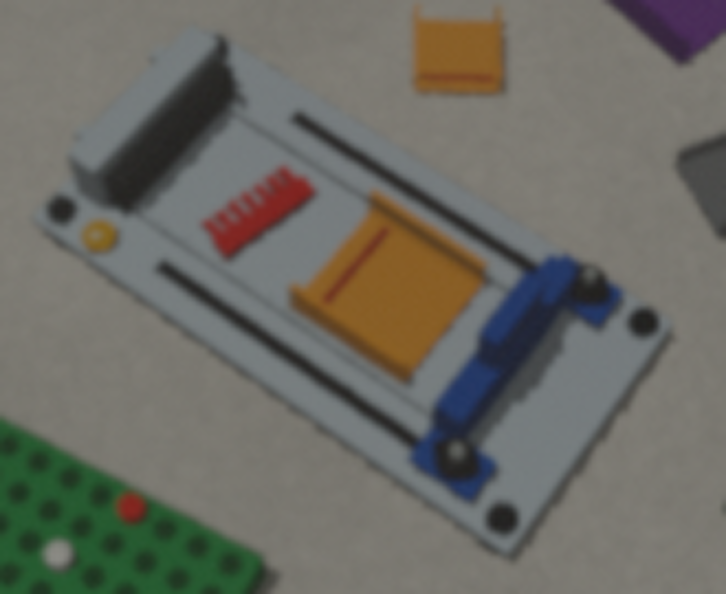

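View pics/d0c.png

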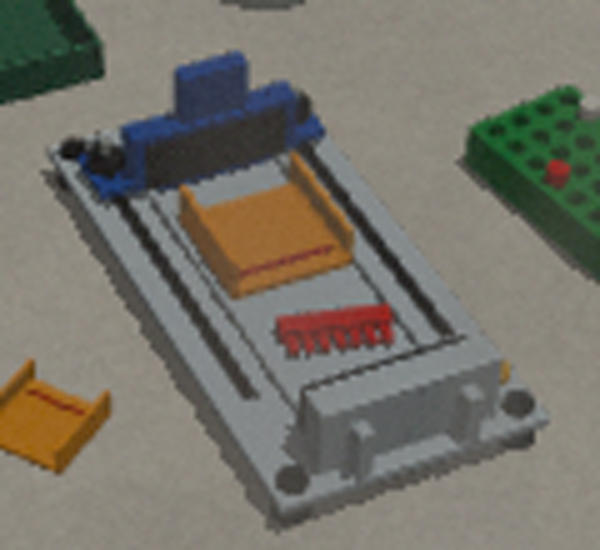

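```bash
cat > h.py <<'E'
import numpy as np, cv2, json
from scipy.optimize import least_squares
def proj(c,P):
    M=np.linalg.inv(c["cam_to_world"]); P=np.atleast_2d(P)
    K=np.array([[c["fx"],0,c["cx"]],[0,c["fy"],c["cy"]],[0,0,1]])
    r,_=cv2.Rodrigues(M[:3,:3]); return cv2.projectPoints(P.astype(float),r,M[:3,3],K,np.array(c["distortion"]))[0][:,0]
def unproj(c,uv,z):
    K=np.array([[c["fx"],0,c["cx"]],[0,c["fy"],c["cy"]],[0,0,1]])
    n=cv2.undistortPoints(np.array(uv,float).reshape(-1,1,2),K,np.array(c["distortion"]))[:,0]
    d=np.c_[n,np.ones(len(n))]@c["cam_to_world"][:3,:3].T; o=c["cam_to_world"][:3,3]
    return o+d*((z-o[2])/d[:,2])[:,None]
def T(p,L):
    L=np.atleast_2d(L); c,s=np.cos(p[2]),np.sin(p[2])
    return np.c_[p[0]+c*L[:,0]-s*L[:,1],p[1]+s*L[:,0]+c*L[:,1],L[:,2]]
def fit(obs,p0):
    f=lambda p:np.concatenate([(proj(c,T(p,[l]))-np.array(uv)).ravel() for c,l,uv in obs])
    r=least_squares(f,p0,loss="soft_l1"); return r.x,f(r.x).reshape(-1,2)
E
python3 - <<'E'
from h import *; from cell import *
S=camera("scene");D=camera("side")
import pickle; pickle.dump((S,D),open("cams.pkl","wb"))
s=lambda u,v:(180+(u+.5)/4.4-.5,165+(v+.5)/4.4-.5)
d=lambda u,v:(215+(u+.5)/5-.5,135+(v+.5)/5-.5)
obs=[(S,(-.15,.075,.02),s(508,552)),(S,(-.15,-.075,.02),s(672,330)),(S,(.15,.075,.02),s(38,218)),
(S,(.14,.05,.062),s(72,152)),(S,(.14,-.05,.062),s(193,28)),(S,(.12,-.05,.062),s(224,43)),
(D,(-.15,-.075,.02),d(52,148)),(D,(.15,.075,.02),d(548,412)),(D,(.15,-.075,.02),d(275,515)),(D,(.12,.05,.062),d(468,338))]
p,r=fit(obs,[.5,.1,-2]);print("caster",p,r.round(1).tolist())
def rel(P): 
    c,q=np.cos(p[2]),np.sin(p[2]);x=P[:,0]-p[0];y=P[:,1]-p[1];return np.c_[c*x+q*y,-q*x+c*y].round(4).tolist()
print("tray walls S",rel(unproj(S,[s(290,288),s(408,380),s(375,192),s(487,270)],.045)))
print("tray D",rel(unproj(D,[d(180,186),d(237,296),d(292,152),d(354,240)],.045)))
print("comb S",rel(unproj(S,[s(228,258),s(314,188),s(205,225),s(288,168)],.027)))
print("comb D",rel(unproj(D,[d(277,318),d(390,306),d(290,354),d(392,343)],.027)))
print("tab S",rel(unproj(S,[s(487,340),s(480,360),s(552,258),s(576,262)],.093)))
print("tab D",rel(unproj(D,[d(176,68),d(242,53)],.093)))
dp,r=fit([(S,(a*.085,b*.065,.026),uv) for a,b,uv in [(-1,-1,(387,222)),(-1,1,(435,251)),(1,1,(402,313)),(1,-1,(347,279))]],[.5,.3,1.]);print("dish",dp,r.round(1).tolist())
dp,r=fit([(S,(a*.065,b*.085,.026),uv) for a,b,uv in [(-1,-1,(387,222)),(-1,1,(435,251)),(1,1,(402,313)),(1,-1,(347,279))]],[.5,.3,1.]);print("dish alt",dp,r.round(1).tolist())
print(unproj(S,[(387,222),(435,251),(402,313),(347,279)],.026).round(3), unproj(D,[(167,140),(224,124),(235,148)],.026).round(3))
E
```

```text
caster [ 0.59059512  0.03440176 -1.67014031] [[-0.1, 1.7], [1.2, -1.0], [-1.3, -0.5], [-1.1, -0.1], [0.4, -1.4], [0.0, -0.5], [-1.1, -1.0], [-0.2, 0.6], [0.1, -2.1], [2.6, -1.6]]
tray walls S [[0.0092, 0.0354], [-0.0655, 0.0395], [0.0084, -0.0331], [-0.0619, -0.0313]]
tray D [[-0.0586, -0.0335], [0.0327, -0.0419], [-0.0607, 0.034], [0.0178, 0.0323]]
comb S [[0.0506, 0.0346], [0.0409, -0.024], [0.072, 0.0271], [0.0591, -0.0253]]
comb D [[0.0385, -0.0215], [0.0537, 0.0362], [0.0653, -0.0269], [0.0789, 0.0243]]
tab S [[-0.0931, 0.0195], [-0.0962, 0.0294], [-0.0933, -0.0327], [-0.1033, -0.0377]]
tab D [[-0.0968, -0.0192], [-0.0949, 0.0188]]
dish [ 0.52254573  0.32599904 -0.08798104] [[-3.1, -2.2], [2.0, 0.3], [0.7, 2.4], [-0.7, -0.7]]
dish alt [0.52655076 0.32469434 0.11821323] [[-24.8, 3.8], [2.2, 4.1], [22.0, -2.8], [-3.2, -2.3]]
[[0.434 0.277 0.026]
 [0.445 0.394 0.026]
 [0.609 0.38  0.026]
 [0.602 0.256 0.026]] [[0.431 0.362 0.026]
 [0.615 0.355 0.026]
 [0.587 0.231 0.026]]
```

Emit:
servo_tool --steps '[{"offset":[-50,-10,0],"roll":0},{"offset":[-50,-10,0],"roll":0},{"offset":[-50,-10,0],"roll":0},{"offset":[-50,-10,0],"roll":0},{"offset":[-50,-10,0],"roll":0},{"offset":[-50,-10,0],"roll":0},{"offset":[-50,-10,0],"roll":0},{"offset":[-50,-10,0],"roll":0}]'

```text
t: 1.25
tool_pos: [0.4997, 0.3303, 0.2313]
orientation: [-0.0, 0.126, 0.992, 0.0]
contact_force: [0.1, 0.3, 0.1]
opening: 0.0852
```

```bash
python3 - <<'E'
from h import *; from cell import *
import pickle
W=camera("wrist"); pickle.dump(W,open("w1.pkl","wb")); cv2.imwrite("pics/w1.png",W["color"]); print(get_state()["tool_pos"])
E
```

```text
[0.50486056 0.32754577 0.23076282]
```

View pics/w1.png

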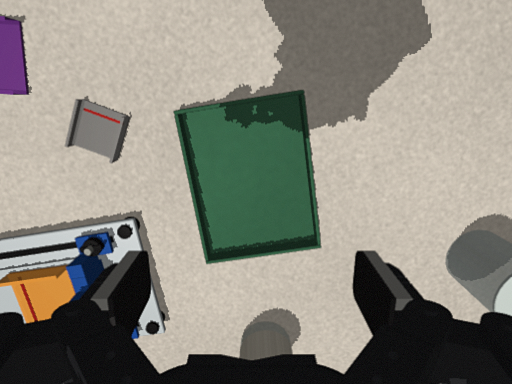

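The dish rim corners are at (175,111), (303,91), (320,245) and (208,262). The bottle is at the bottom, near (270,330).

```bash
python3 - <<'E'
from h import *; from cell import *
import pickle
W=pickle.load(open("w1.pkl","rb"))
uv=[(175,111),(303,91),(320,245),(208,262)]
print(unproj(W,uv,.026).round(3),unproj(W,uv,.026).mean(0))
E
```

```text
[[0.43  0.272 0.026]
 [0.442 0.398 0.026]
 [0.606 0.382 0.026]
 [0.595 0.257 0.026]] [0.51827259 0.32706415 0.026     ]
```

Emit:
servo_tool --steps '[{"offset":[0,-45,0],"roll":0},{"offset":[0,-45,0],"roll":0},{"offset":[0,-45,0],"roll":0},{"offset":[0,-45,0],"roll":0},{"offset":[0,-45,0],"roll":0},{"offset":[-10,-45,0],"roll":0},{"offset":[-40,-40,0],"roll":0},{"offset":[-50,-20,0],"roll":0}]'

```text
t: 2.3
tool_pos: [0.5131, -0.0152, 0.2319]
orientation: [0.0, 0.126, 0.992, -0.0]
contact_force: [0.4, 0.9, 1.0]
opening: 0.0859
```

```bash
python3 - <<'E'
from h import *; from cell import *
import pickle
W=camera("wrist"); pickle.dump(W,open("w2.pkl","wb")); cv2.imwrite("pics/w2.png",cv2.resize(W["color"],(768,576),interpolation=cv2.INTER_CUBIC)); print(get_state()["tool_pos"])
E
```

```text
[ 0.51860465 -0.01859874  0.23117862]
```

View pics/w2.png

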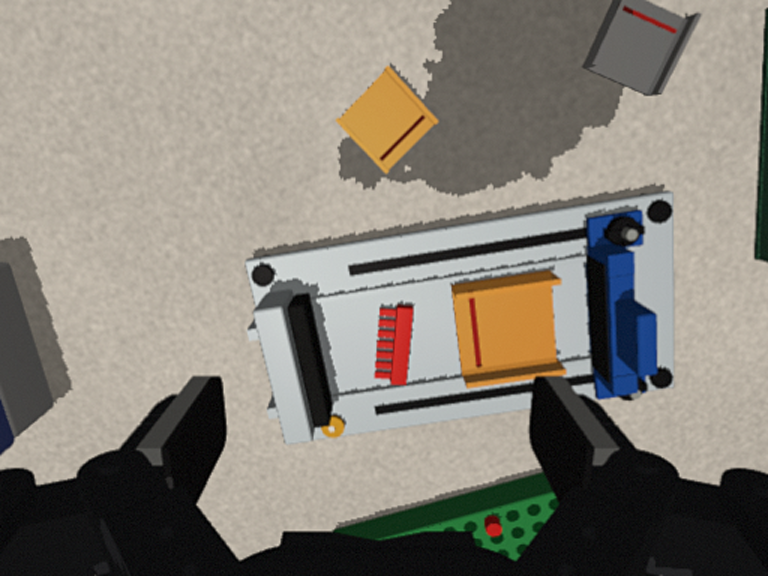

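```bash
python3 - <<'E'
from h import *; from cell import *
import pickle
W=pickle.load(open("w2.pkl","rb")); S,D=pickle.load(open("cams.pkl","rb"))
w=lambda u,v:((u+.5)/1.5-.5,(v+.5)/1.5-.5)
s=lambda u,v:(180+(u+.5)/4.4-.5,165+(v+.5)/4.4-.5)
obs=[(W,(-.15,-.075,.02),w(672,192)),(W,(.15,-.075,.02),w(246,262)),(W,(.14,-.05,.062),w(253,312)),(W,(.14,.05,.062),w(286,443)),(W,(.12,.05,.062),w(315,436)),(W,(.12,-.05,.062),w(283,303))]
p,r=fit(obs,[.59,.034,-1.67]);print("caster",p,r.round(1).tolist())
def rel(P): 
    c,q=np.cos(p[2]),np.sin(p[2]);x=P[:,0]-p[0];y=P[:,1]-p[1];return np.c_[c*x+q*y,-q*x+c*y].round(4).tolist()
P=unproj(W,[w(412,307),w(406,384)],.029);print("spine edge",P,rel(P))
P=unproj(W,[w(381,307),w(376,378)],.0245);print("tips",P,rel(P))
P=unproj(W,[w(394,345)],.0255);print("ctr",P,rel(P))
P=unproj(W,[w(452,285),w(562,283-7),w(467,385),w(565,373)],.045);print("tray",rel(P))
P=unproj(W,[w(632,303),w(655,316),w(656,378),w(634,374)],.093);print("tab",rel(P),P)
P=unproj(W,[w(606,250),w(634,246),w(637,390),w(606,397)],.061);print("gate",rel(P))
E
```

```text
caster [ 0.58899021  0.03536697 -1.66483329] [[3.4, -0.6], [-0.8, -1.7], [-0.0, -1.5], [-0.2, 1.7], [-0.6, 3.7], [0.5, 1.4]]
spine edge [[ 0.56073105 -0.00140734  0.029     ]
 [ 0.61754576 -0.01947796  0.029     ]] [[0.0393, -0.0247], [0.0519, 0.0336]]
tips [[ 0.55672604 -0.02280422  0.0245    ]
 [ 0.60946187 -0.04015003  0.0245    ]] [[0.0609, -0.0267], [0.0733, 0.0275]]
ctr [[ 0.58684781 -0.02080816  0.0255    ]] [[0.0561, 0.0031]]
tray [[0.0113, -0.041], [-0.061, -0.0357], [0.0095, 0.0331], [-0.059, 0.0348]]
tab [[-0.0842, -0.0287], [-0.0972, -0.0186], [-0.0975, 0.0212], [-0.0845, 0.0164]] [[0.56834479 0.12186674 0.093     ]
 [0.57958686 0.13386686 0.093     ]
 [0.61923759 0.13043174 0.093     ]
 [0.6132641  0.11792037 0.093     ]]
gate [[-0.0837, -0.0532], [-0.101, -0.053], [-0.1011, 0.0466], [-0.0803, 0.0484]]
```

Emit:
servo_tool --steps '[{"offset":[-33,7,20],"roll":0},{"offset":[-33,7.5,30],"roll":0},{"offset":[0,0,40],"roll":3},{"offset":[0,0,30],"roll":0},{"offset":[0,0,0],"roll":0},{"offset":[0,0,0],"roll":0}]' --jaw 0.5 --newtons 20

```text
t: 3.1
tool_pos: [0.5811, -0.0156, 0.1125]
orientation: [0.001, 0.151, 0.988, -0.0]
contact_force: [-0.1, 0.4, 0.6]
opening: 0.0429
```

```bash
cat > look.py <<'E'
import sys
from h import *; from cell import *
import pickle
n=sys.argv[1]
for cam,box in [("wrist",None),("scene",(180,165,345,300)),("side",(205,125,335,245))]:
    if len(sys.argv)>2 and cam[0] not in sys.argv[2]: continue
    W=camera(cam); pickle.dump(W,open(f"{cam}_{n}.pkl","wb"))
    a=W["color"]
    if box: a=a[box[1]:box[3],box[0]:box[2]]; a=cv2.resize(a,None,fx=4.4,fy=4.4,interpolation=cv2.INTER_CUBIC)
    else: a=cv2.resize(a,(768,576),interpolation=cv2.INTER_CUBIC)
    cv2.imwrite(f"pics/{cam}_{n}.png",a)
s=get_state(); print({k:np.round(s[k],4).tolist() for k in ["t","tool_pos","orientation","contact_force","opening"]})
E
python3 look.py a ws
```

```text
{'t': 3.25, 'tool_pos': [0.5814, -0.0157, 0.1128], 'orientation': [0.0012, 0.1515, 0.9885, -0.0], 'contact_force': [0.1314, -0.8281, 0.1391], 'opening': 0.0427}
```

View pics/wrist_a.png

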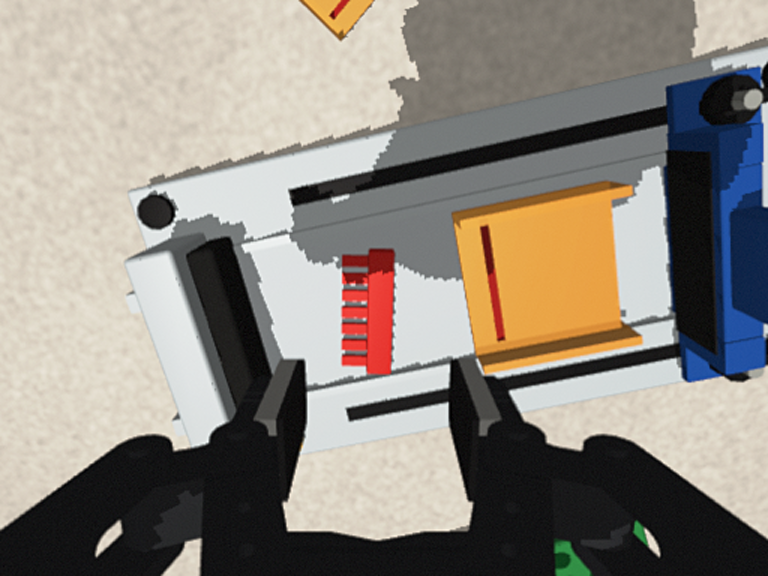

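View pics/side_a.png

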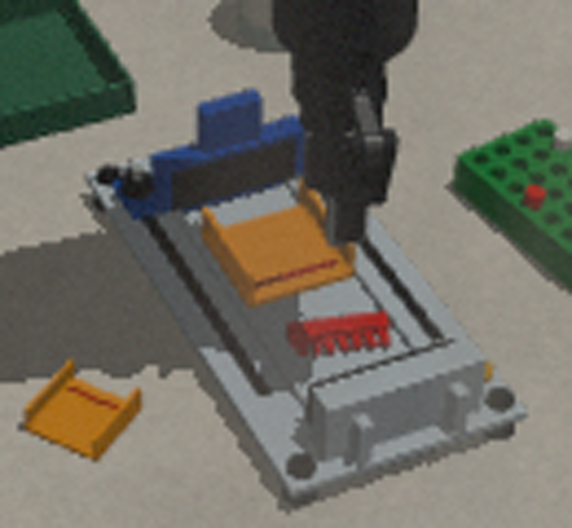

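```bash
python3 - <<'E'
from h import *
import pickle
from scipy.spatial.transform import Rotation as R
W=pickle.load(open("wrist_a.pkl","rb"))
w=lambda u,v:((u+.5)/1.5-.5,(v+.5)/1.5-.5)
e=unproj(W,[w(394,250),w(391,374)],.029);t=unproj(W,[w(343,256),w(342,366)],.0245)
c=(e.mean(0)+t.mean(0))/2;print(e,t,c)
d=e[1]-e[0];print("long ang",np.degrees(np.arctan2(d[1],d[0])),np.degrees(np.arctan2(*(t[1]-t[0])[1::-1])))
Rt=R.from_quat([.1515,.9885,0,.0012]).as_matrix();print(Rt.round(3),np.degrees(np.arctan2(Rt[1,0],Rt[0,0])))
print("delta tool mm",1000*Rt.T@(c-[.5814,-.0157,.1128]))
E
```

```text
[[ 0.56116735 -0.00076798  0.029     ]
 [ 0.61849872 -0.01967035  0.029     ]] [[ 0.55784114 -0.02384952  0.0245    ]
 [ 0.60941961 -0.04160422  0.0245    ]] [ 0.5867317  -0.02147302  0.02675   ]
long ang -18.247585628762806 -18.994846224046203
[[-0.954  0.299  0.002]
 [ 0.299  0.954 -0.   ]
 [-0.002  0.    -1.   ]] 162.57298977202274
delta tool mm [-6.61179259 -3.94252903 86.06449893]
```

Emit:
servo_tool --steps '[{"offset":[-6.6,-4,20],"roll":1},{"offset":[0,0,25],"roll":0},{"offset":[0,0,20],"roll":0},{"offset":[0,0,15],"roll":0},{"offset":[0,0,5],"roll":0},{"offset":[0,0,3],"roll":0},{"offset":[0,0,0],"roll":0},{"offset":[0,0,0],"roll":0}]'

```text
t: 4.25
tool_pos: [0.5859, -0.0214, 0.0238]
orientation: [0.0, 0.16, 0.987, 0.0]
contact_force: [-0.2, -0.3, 0.3]
opening: 0.0429
```

```bash
python3 look.py b w
```

```text
{'t': 4.3, 'tool_pos': [0.5859, -0.0214, 0.0238], 'orientation': [0.0004, 0.1601, 0.9871, 0.0], 'contact_force': [0.0063, 0.201, -0.6612], 'opening': 0.0428}
```

View pics/wrist_b.png

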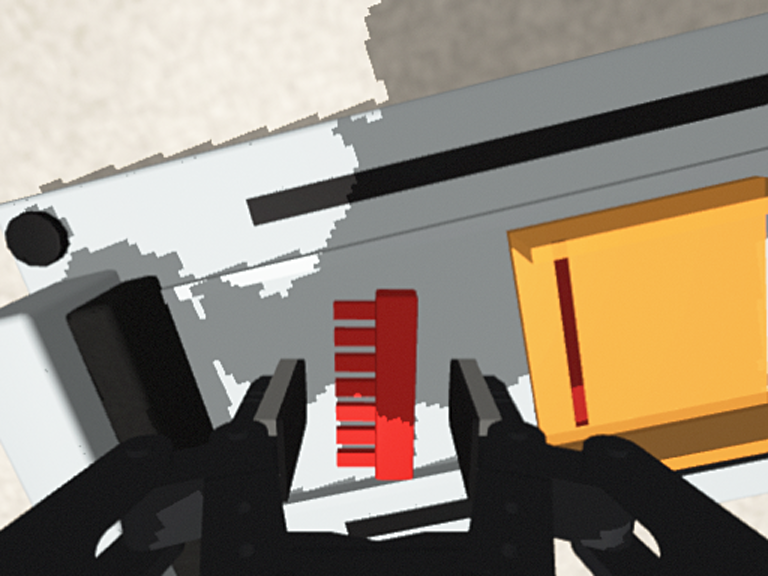

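The comb sits centred between the open fingers and nothing is touching. I'll go down 2 mm and close.

Emit:
servo_tool --steps '[{"offset":[0,0,2],"roll":0},{"offset":[0,0,0],"roll":0}]'

```text
t: 4.55
tool_pos: [0.5854, -0.0214, 0.0212]
orientation: [-0.0, 0.16, 0.987, 0.0]
contact_force: [0.6, 0.2, -0.2]
opening: 0.0428
```

Emit:
servo_tool --steps '[{"offset":[0,0,0],"roll":0},{"offset":[0,0,0],"roll":0},{"offset":[0,0,0],"roll":0},{"offset":[0,0,0],"roll":0}]' --jaw 1 --newtons 25

```text
t: 5.05
tool_pos: [0.5856, -0.0213, 0.0214]
orientation: [0.0, 0.16, 0.987, 0.0]
contact_force: [-0.5, 0.7, 2.9]
opening: 0.0226
```

Emit:
servo_tool --steps '[{"offset":[0,0,-5],"roll":0},{"offset":[0,0,-10],"roll":0},{"offset":[0,0,-20],"roll":0},{"offset":[0,0,-25],"roll":0},{"offset":[0,0,-25],"roll":0},{"offset":[0,0,-5],"roll":0},{"offset":[0,0,0],"roll":0}]'

```text
t: 5.92
tool_pos: [0.5855, -0.0214, 0.1113]
orientation: [0.0, 0.16, 0.987, -0.0]
contact_force: [-0.2, -0.1, -0.3]
opening: 0.0231
```

```bash
python3 look.py c ws
```

```text
{'t': 6.075, 'tool_pos': [0.5848, -0.0213, 0.1103], 'orientation': [-0.0008, 0.1601, 0.9871, -0.0], 'contact_force': [0.2304, -0.5607, -0.6942], 'opening': 0.0228}
```

View pics/wrist_c.png

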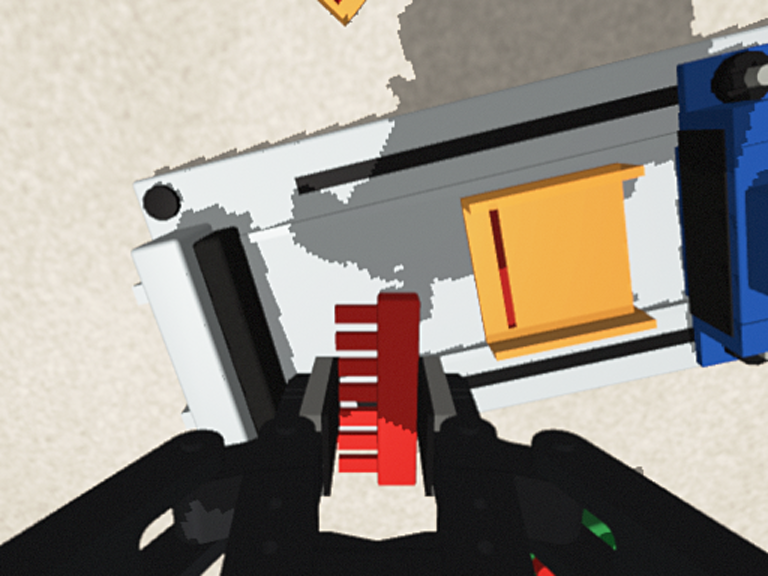

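View pics/side_c.png

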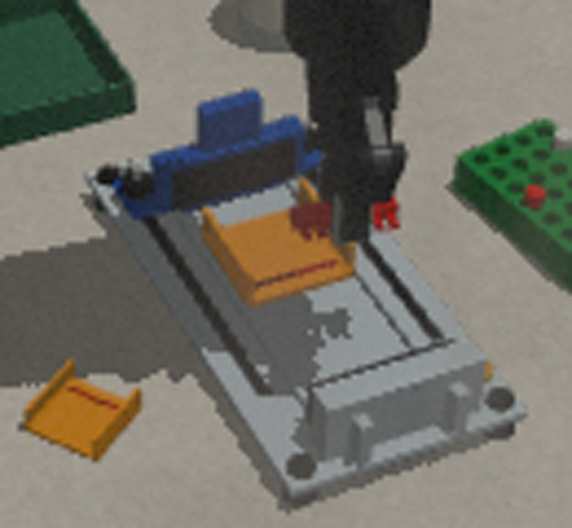

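Emit:
servo_tool --steps '[{"offset":[0,20,-20],"roll":0},{"offset":[17,40,-20],"roll":0},{"offset":[26,45,0],"roll":0},{"offset":[30,45,0],"roll":0},{"offset":[30,45,0],"roll":0},{"offset":[30,45,0],"roll":0},{"offset":[26,45,0],"roll":0},{"offset":[15,24,0],"roll":0}]'

```text
t: 7.08
tool_pos: [0.5168, 0.329, 0.1503]
orientation: [-0.001, 0.159, 0.987, -0.0]
contact_force: [0.5, -0.8, 0.3]
opening: 0.0229
```

```bash
python3 look.py d w
```

```text
{'t': 7.125, 'tool_pos': [0.5161, 0.3313, 0.1503], 'orientation': [-0.0009, 0.1585, 0.9874, 0.0004], 'contact_force': [-1.3115, 0.8104, -0.1853], 'opening': 0.023}
```

View pics/wrist_d.png

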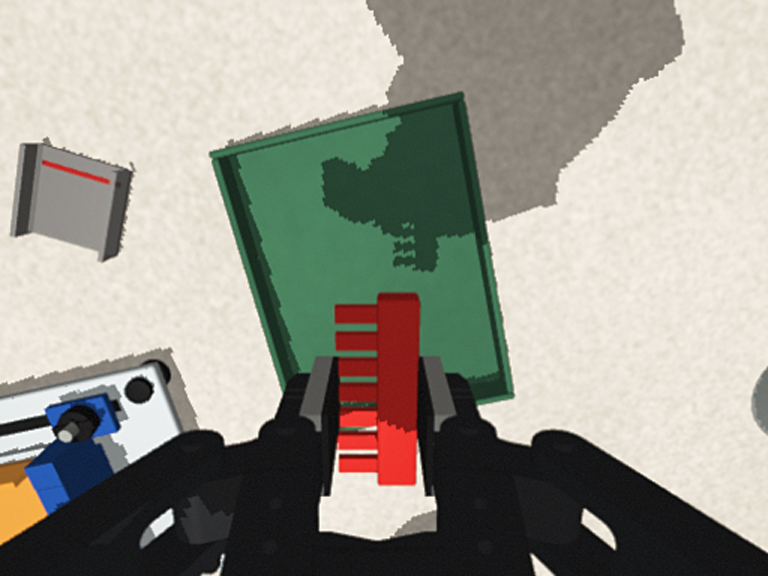

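```bash
python3 - <<'E'
from h import *
import pickle
S,D=pickle.load(open("cams.pkl","rb"))
print(unproj(S,[(345,331)],.15),unproj(D,[(270,91)],.148))
E
```

```text
[[0.73522993 0.28686094 0.15      ]] [[0.73081818 0.27954133 0.148     ]]
```

The bottle is about 0.2 m away, so it's clear. Lowering the comb.

Emit:
servo_tool --steps '[{"offset":[0,0,30],"roll":0},{"offset":[0,0,40],"roll":0},{"offset":[0,0,35],"roll":0},{"offset":[0,0,20],"roll":0},{"offset":[0,0,10],"roll":0},{"offset":[0,0,6],"roll":0},{"offset":[0,0,0],"roll":0},{"offset":[0,0,0],"roll":0}]'

```text
t: 8.12
tool_pos: [0.5186, 0.327, 0.0111]
orientation: [0.001, 0.16, 0.987, 0.0]
contact_force: [0.3, -0.7, 0.5]
opening: 0.023
```

Emit:
servo_tool --steps '[{"offset":[0,0,2],"roll":0},{"offset":[0,0,1],"roll":0},{"offset":[0,0,0],"roll":0}]'

```text
t: 8.5
tool_pos: [0.518, 0.3267, 0.0073]
orientation: [-0.0, 0.16, 0.987, -0.0]
contact_force: [-0.1, 0.5, -0.8]
opening: 0.0228
```

Emit:
servo_tool --steps '[{"offset":[0,0,1],"roll":0},{"offset":[0,0,0.5],"roll":0},{"offset":[0,0,0],"roll":0}]'

```text
t: 8.88
tool_pos: [0.518, 0.3267, 0.0057]
orientation: [-0.0, 0.16, 0.987, -0.0]
contact_force: [-0.2, -0.3, -1.2]
opening: 0.023
```

Emit:
servo_tool --steps '[{"offset":[0,0,0],"roll":0},{"offset":[0,0,0],"roll":0},{"offset":[0,0,0],"roll":0}]' --jaw 0.55

```text
t: 9.25
tool_pos: [0.5181, 0.3268, 0.0058]
orientation: [0.0, 0.16, 0.987, 0.0]
contact_force: [0.5, 0.3, -0.0]
opening: 0.0385
```

Emit:
servo_tool --steps '[{"offset":[0,0,-10],"roll":0},{"offset":[0,0,-30],"roll":0},{"offset":[0,0,-45],"roll":0},{"offset":[0,0,-45],"roll":0},{"offset":[0,0,-30],"roll":0},{"offset":[0,0,0],"roll":0}]'

```text
t: 10.0
tool_pos: [0.5197, 0.3275, 0.1692]
orientation: [0.002, 0.16, 0.987, 0.002]
contact_force: [-0.2, 0.4, -0.1]
opening: 0.0383
```

```bash
python3 look.py e w
```

```text
{'t': 10.05, 'tool_pos': [0.5187, 0.3271, 0.1673], 'orientation': [0.0011, 0.1601, 0.9871, 0.0007], 'contact_force': [-1.1419, 0.4885, -0.9915], 'opening': 0.0385}
```

View pics/wrist_e.png

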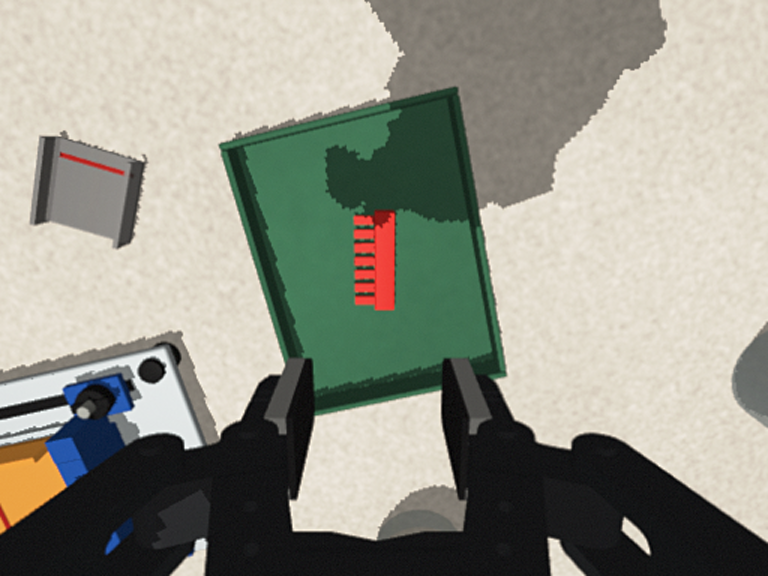

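The comb now lies flat in the dish at about (375,260), and the fingers are clear of it. Going over the gate tab next.

Emit:
servo_tool --steps '[{"offset":[-20,-24,0],"roll":0},{"offset":[-28,-34,0],"roll":0},{"offset":[-28,-34,0],"roll":0},{"offset":[-28,-34,0],"roll":0},{"offset":[-25,-30,0],"roll":0},{"offset":[-10,-10,0],"roll":-6.5},{"offset":[0,0,0],"roll":-6.5},{"offset":[0,0,0],"roll":0}]' --jaw 0.4

```text
t: 11.05
tool_pos: [0.5968, 0.125, 0.1646]
orientation: [-0.001, 0.048, 0.999, -0.0]
contact_force: [-0.4, -0.2, 0.4]
opening: 0.0511
```

```bash
python3 look.py f wsS; python3 look.py f2 side
```

```text
{'t': 11.2, 'tool_pos': [0.5971, 0.1255, 0.1653], 'orientation': [-0.0004, 0.0483, 0.9988, -0.0001], 'contact_force': [0.4348, 0.4584, -0.3771], 'opening': 0.0515}
{'t': 11.3, 'tool_pos': [0.5973, 0.1256, 0.1656], 'orientation': [-0.0002, 0.0478, 0.9989, -0.0], 'contact_force': [-0.0114, -0.2719, -0.0591], 'opening': 0.0511}
```

View pics/wrist_f.png

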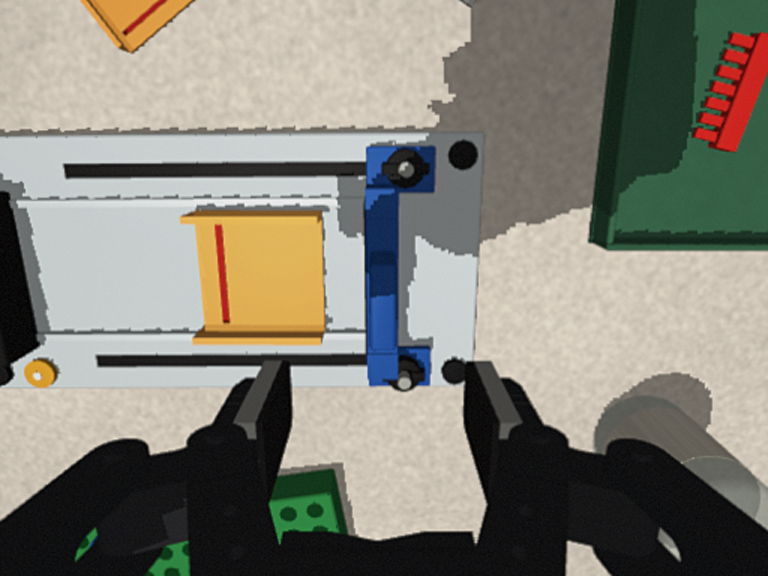

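View pics/side_f.png

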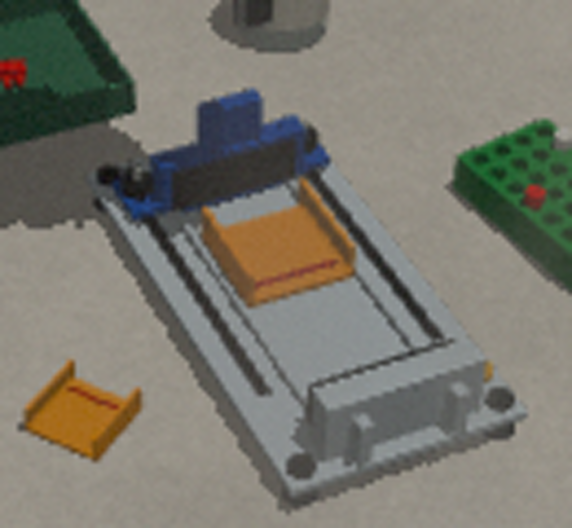

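```bash
python3 - <<'E'
from h import *
import pickle
from scipy.spatial.transform import Rotation as R
W=pickle.load(open("wrist_f.pkl","rb")); print(W["cam_to_world"][:3,3])
Rt=R.from_quat([.0483,.9988,0,0]).as_matrix(); print(Rt.round(3))
# predict tab corners from caster estimate
p=[.589,.0354,-1.665]
q=proj(W,T(p,[(-.085,-.02,.093),(-.097,-.02,.093),(-.097,.02,.093),(-.085,.02,.093),(-.091,0,.093)]));print((q*1.5).round(0).tolist())
b=proj(W,T(p,[(-.15,-.075,.02),(-.15,.075,.02),(.108,-.046,.052),(.108,.046,.052)]));print((b*1.5).round(0).tolist())
a=cv2.imread("pics/wrist_f.png")[130:400,320:500];cv2.imwrite("pics/f_z.png",cv2.resize(a*1,None,fx=2.2,fy=2.2))
E
```

```text
[0.52627435 0.13229369 0.30709852]
[[-0.995  0.096  0.   ]
 [ 0.096  0.995  0.   ]
 [ 0.     0.    -1.   ]]
[[364.0, 265.0], [392.0, 265.0], [391.0, 352.0], [364.0, 352.0], [378.0, 310.0]]
[[488.0, 132.0], [474.0, 388.0], [-29.0, 195.0], [9.0, 367.0]]
```

View pics/f_z.png

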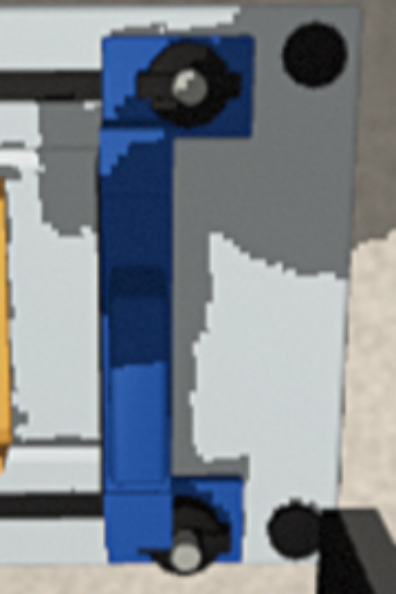

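The tab top spans columns 371–396 and rows 265–353, so it's about 2 mm farther in +y than predicted. I'll descend around it and grip.

Emit:
servo_tool --steps '[{"offset":[-1,2.5,20],"roll":0},{"offset":[0,0,30],"roll":0},{"offset":[0,0,25],"roll":0},{"offset":[0,0,15],"roll":0},{"offset":[0,0,8],"roll":0},{"offset":[0,0,0],"roll":0},{"offset":[0,0,0],"roll":0}]'

```text
t: 12.18
tool_pos: [0.5994, 0.1278, 0.0687]
orientation: [0.001, 0.047, 0.999, 0.0]
contact_force: [-0.2, 0.3, -0.4]
opening: 0.0514
```

Emit:
servo_tool --steps '[{"offset":[0,0,0],"roll":0},{"offset":[0,0,0],"roll":0},{"offset":[0,0,0],"roll":0},{"offset":[0,0,0],"roll":0},{"offset":[0,0,0],"roll":0},{"offset":[0,0,0],"roll":0}]' --jaw 1 --newtons 60

```text
t: 12.92
tool_pos: [0.599, 0.1277, 0.0683]
orientation: [0.0, 0.047, 0.999, 0.0]
contact_force: [-1.5, 0.1, 5.4]
opening: 0.0112
```

```bash
python3 look.py g ws
```

```text
{'t': 13.075, 'tool_pos': [0.599, 0.1277, 0.0683], 'orientation': [0.0003, 0.0473, 0.9989, 0.0], 'contact_force': [-0.6013, 0.2853, 5.9386], 'opening': 0.0108}
```

View pics/side_g.png

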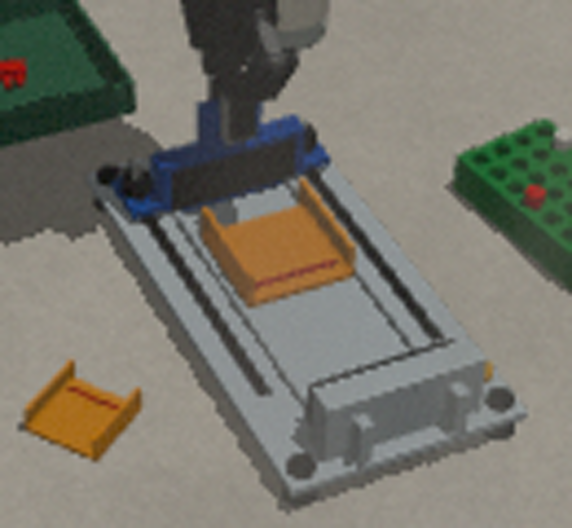

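View pics/wrist_g.png

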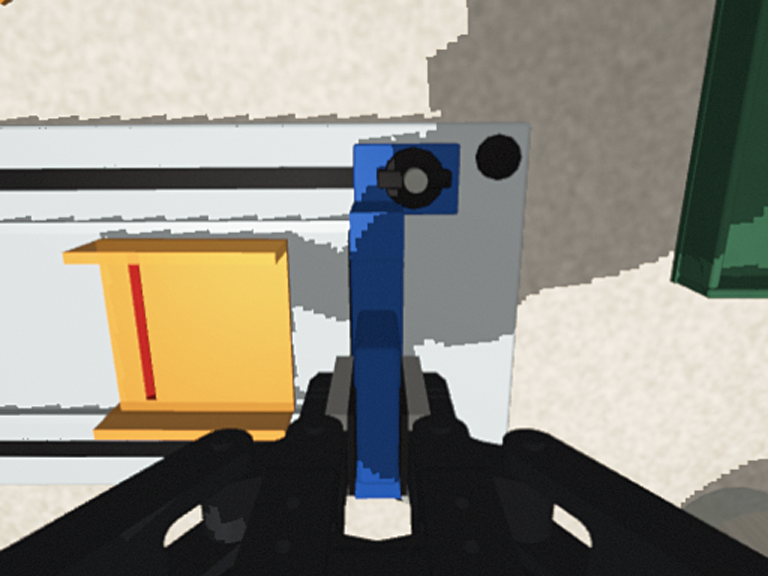

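Emit:
servo_tool --steps '[{"offset":[0,-4,0],"roll":0},{"offset":[0,-8,0],"roll":0},{"offset":[0,-8,0],"roll":0},{"offset":[0,-4,0],"roll":0},{"offset":[0,-4,0],"roll":0},{"offset":[0,-6,0],"roll":0},{"offset":[0,-6,0],"roll":0}]'

```text
t: 13.95
tool_pos: [0.5955, 0.0881, 0.0684]
orientation: [0.001, 0.047, 0.999, 0.0]
contact_force: [-0.5, 2.6, 5.0]
opening: 0.0108
```

Emit:
servo_tool --steps '[{"offset":[0,-8,0],"roll":0},{"offset":[0,-8,0],"roll":0},{"offset":[0,-8,0],"roll":0},{"offset":[0,-8,0],"roll":0},{"offset":[0,-8,0],"roll":0},{"offset":[0,-8,0],"roll":0},{"offset":[0,-5,0],"roll":0},{"offset":[0,-2,0],"roll":0}]'

```text
t: 14.95
tool_pos: [0.5904, 0.033, 0.0683]
orientation: [0.001, 0.047, 0.999, 0.0]
contact_force: [0.8, 1.4, 5.6]
opening: 0.0108
```

Emit:
servo_tool --steps '[{"offset":[0,0,0],"roll":0},{"offset":[0,0,0],"roll":0}]'

```text
t: 15.2
tool_pos: [0.5904, 0.0328, 0.0683]
orientation: [0.001, 0.047, 0.999, -0.0]
contact_force: [0.2, -1.0, 5.4]
opening: 0.0112
```

```bash
python3 look.py h ws
```

```text
{'t': 15.35, 'tool_pos': [0.5904, 0.0328, 0.0683], 'orientation': [0.0007, 0.0474, 0.9989, -0.0002], 'contact_force': [-0.19, -0.297, 4.7236], 'opening': 0.0109}
```

View pics/side_h.png

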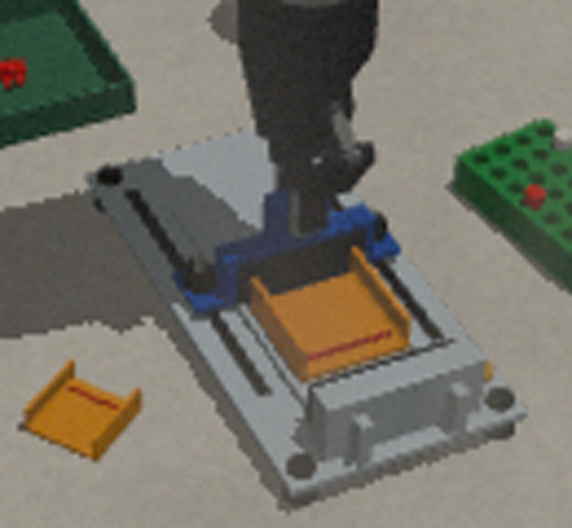

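View pics/wrist_h.png

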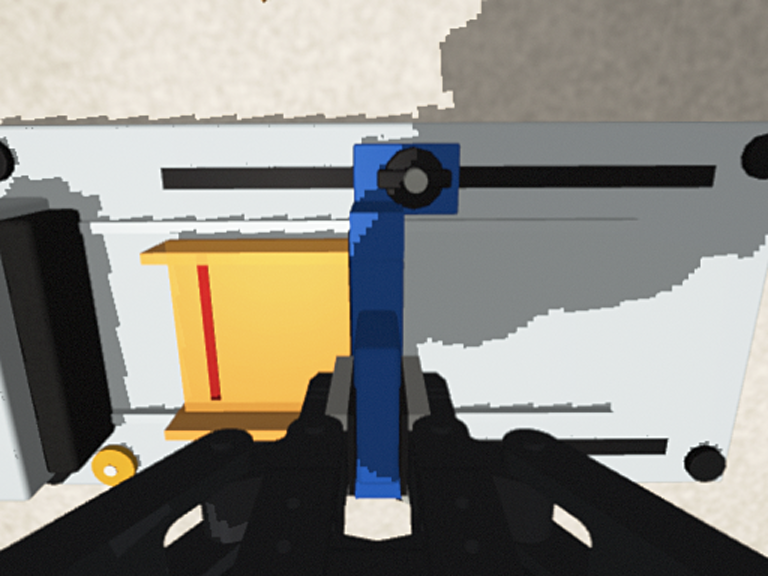

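Emit:
servo_tool --steps '[{"offset":[0,-4,0],"roll":0},{"offset":[0,-4,0],"roll":0},{"offset":[0,-3,0],"roll":0},{"offset":[0,-2,0],"roll":0},{"offset":[0,-1,0],"roll":0},{"offset":[0,-1,0],"roll":0},{"offset":[0,0,0],"roll":0},{"offset":[0,0,0],"roll":0}]'

```text
t: 16.35
tool_pos: [0.5891, 0.0182, 0.0683]
orientation: [0.001, 0.047, 0.999, 0.0]
contact_force: [0.1, 0.7, 5.1]
opening: 0.0109
```

Emit:
servo_tool --steps '[{"offset":[0,-1,0],"roll":0},{"offset":[0,-1,0],"roll":0},{"offset":[0,-1,0],"roll":0},{"offset":[0,-1,0],"roll":0},{"offset":[0,-1,0],"roll":0},{"offset":[0,0,0],"roll":0},{"offset":[0,0,0],"roll":0}]'

```text
t: 17.23
tool_pos: [0.5887, 0.0132, 0.0683]
orientation: [0.001, 0.047, 0.999, 0.0]
contact_force: [1.1, 1.1, 5.6]
opening: 0.0107
```

Emit:
servo_tool --steps '[{"offset":[0,-1,0],"roll":0},{"offset":[0,-1,0],"roll":0},{"offset":[0,-1,0],"roll":0},{"offset":[0,0,0],"roll":0},{"offset":[0,0,0],"roll":0}]'

```text
t: 17.85
tool_pos: [0.5884, 0.0102, 0.0683]
orientation: [0.001, 0.047, 0.999, 0.0]
contact_force: [1.0, 1.0, 5.3]
opening: 0.011
```

```bash
python3 look.py i ws
```

```text
{'t': 18.0, 'tool_pos': [0.5884, 0.0102, 0.0683], 'orientation': [0.0008, 0.0472, 0.9989, 0.0001], 'contact_force': [1.2035, 1.3894, 5.791], 'opening': 0.0113}
```

View pics/wrist_i.png

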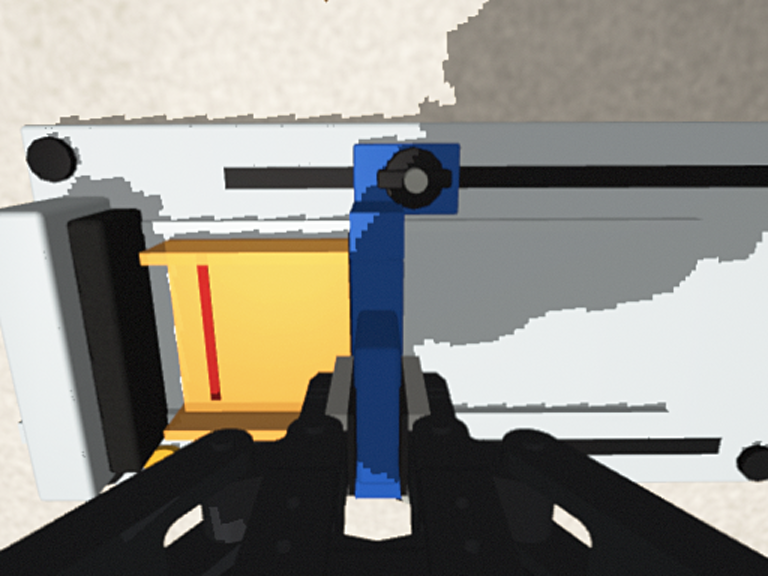

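The tray's front corners (140,258) and (165,433) are just short of the seal face, and the tray is square. Creeping in by force from here.

Emit:
servo_tool --steps '[{"offset":[0,-1,0],"roll":0},{"offset":[0,-1,0],"roll":0},{"offset":[0,0,0],"roll":0},{"offset":[0,0,0],"roll":0}]'

```text
t: 18.5
tool_pos: [0.5882, 0.0082, 0.0683]
orientation: [0.001, 0.047, 0.999, 0.0]
contact_force: [1.9, 1.9, 5.9]
opening: 0.0111
```

Emit:
servo_tool --steps '[{"offset":[0,-1,0],"roll":0},{"offset":[0,-1,0],"roll":0},{"offset":[0,0,0],"roll":0},{"offset":[0,0,0],"roll":0}]'

```text
t: 19.0
tool_pos: [0.588, 0.0062, 0.0683]
orientation: [0.001, 0.047, 0.999, 0.0]
contact_force: [1.7, 0.8, 5.5]
opening: 0.0113
```

Emit:
servo_tool --steps '[{"offset":[0,-1,0],"roll":0},{"offset":[0,0,0],"roll":0},{"offset":[0,0,0],"roll":0}]'

```text
t: 19.38
tool_pos: [0.5879, 0.0052, 0.0683]
orientation: [0.001, 0.047, 0.999, 0.0]
contact_force: [0.9, 1.6, 6.0]
opening: 0.0111
```

Emit:
servo_tool --steps '[{"offset":[0,-1,0],"roll":0},{"offset":[0,0,0],"roll":0},{"offset":[0,0,0],"roll":0}]'

```text
t: 19.75
tool_pos: [0.5878, 0.0042, 0.0683]
orientation: [0.001, 0.047, 0.999, 0.0]
contact_force: [1.2, 1.7, 4.5]
opening: 0.0108
```

Emit:
servo_tool --steps '[{"offset":[0,-1,0],"roll":0},{"offset":[0,0,0],"roll":0},{"offset":[0,0,0],"roll":0}]'

```text
t: 20.12
tool_pos: [0.5877, 0.0033, 0.0683]
orientation: [0.001, 0.047, 0.999, 0.0]
contact_force: [1.5, 1.1, 4.9]
opening: 0.0109
```

Emit:
servo_tool --steps '[{"offset":[0,-1,0],"roll":0},{"offset":[0,0,0],"roll":0},{"offset":[0,0,0],"roll":0}]'

```text
t: 20.5
tool_pos: [0.5877, 0.0025, 0.0683]
orientation: [0.001, 0.047, 0.999, 0.0]
contact_force: [1.8, 3.1, 5.4]
opening: 0.0109
```

Emit:
servo_tool --steps '[{"offset":[0,-1,0],"roll":0},{"offset":[0,0,0],"roll":0},{"offset":[0,0,0],"roll":0}]'

```text
t: 20.88
tool_pos: [0.5876, 0.0018, 0.0683]
orientation: [0.001, 0.047, 0.999, 0.001]
contact_force: [1.2, 2.5, 4.3]
opening: 0.0109
```

Emit:
servo_tool --steps '[{"offset":[0,-1,0],"roll":0},{"offset":[0,0,0],"roll":0},{"offset":[0,0,0],"roll":0}]'

```text
t: 21.25
tool_pos: [0.5875, 0.0012, 0.0683]
orientation: [0.001, 0.047, 0.999, 0.001]
contact_force: [2.3, 6.0, 5.0]
opening: 0.0106
```

Emit:
servo_tool --steps '[{"offset":[0,-1,0],"roll":0},{"offset":[0,0,0],"roll":0},{"offset":[0,0,0],"roll":0}]'

```text
t: 21.62
tool_pos: [0.5875, 0.0005, 0.0683]
orientation: [0.001, 0.047, 0.999, 0.001]
contact_force: [2.3, 7.7, 5.0]
opening: 0.0105
```

Emit:
servo_tool --steps '[{"offset":[0,-1,0],"roll":0},{"offset":[0,0,0],"roll":0},{"offset":[0,0,0],"roll":0}]'

```text
t: 22.0
tool_pos: [0.5874, -0.0001, 0.0683]
orientation: [0.001, 0.047, 0.999, 0.002]
contact_force: [2.6, 8.9, 5.2]
opening: 0.0112
```

Emit:
servo_tool --steps '[{"offset":[0,-1,0],"roll":0},{"offset":[0,0,0],"roll":0},{"offset":[0,0,0],"roll":0}]'

```text
t: 22.38
tool_pos: [0.5874, -0.0008, 0.0683]
orientation: [0.001, 0.047, 0.999, 0.002]
contact_force: [3.6, 10.5, 4.2]
opening: 0.0106
```

Emit:
servo_tool --steps '[{"offset":[0,-1,0],"roll":0},{"offset":[0,0,0],"roll":0},{"offset":[0,0,0],"roll":0}]'

```text
t: 22.75
tool_pos: [0.5873, -0.0014, 0.0684]
orientation: [0.001, 0.046, 0.999, 0.002]
contact_force: [2.2, 12.1, 5.7]
opening: 0.011
```

```bash
python3 look.py j ws; python3 - <<'E'
from cell import *; import numpy as np
print(np.mean([get_state()["contact_force"] for _ in range(20)],0), get_state()["torque"])
E
```

```text
{'t': 22.9, 'tool_pos': [0.5873, -0.0014, 0.0683], 'orientation': [0.0011, 0.0465, 0.9989, 0.0022], 'contact_force': [3.1508, 12.3149, 6.3498], 'opening': 0.0111}
[ 3.15084686 12.31485873  6.3497907 ] [ 2.38458588 -0.49996439  0.08522839]
```

View pics/wrist_j.png

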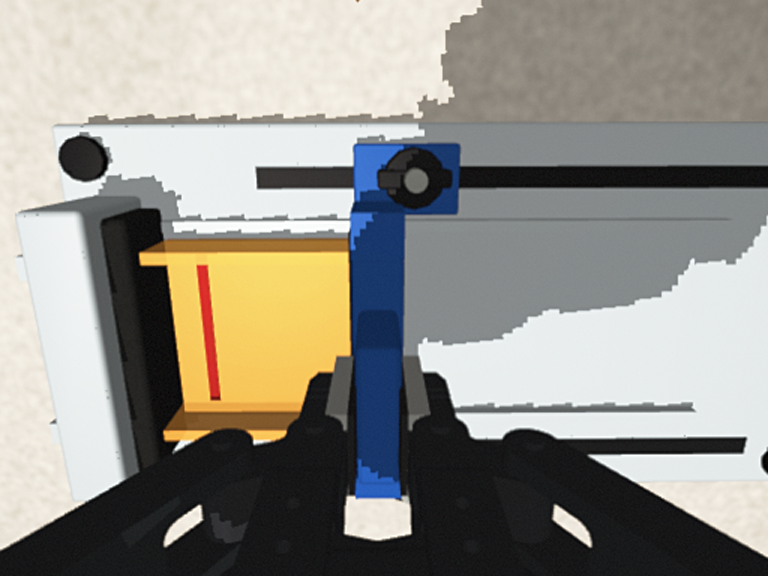

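View pics/side_j.png

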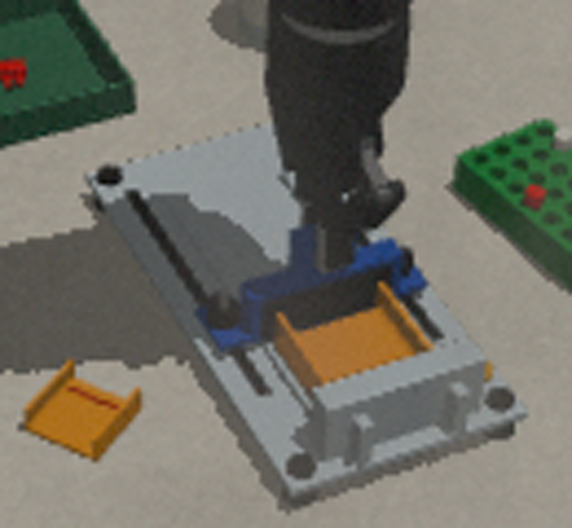

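Emit:
servo_tool --steps '[{"offset":[0,-0.4,0],"roll":0},{"offset":[0,0,0],"roll":0},{"offset":[0,0,0],"roll":0},{"offset":[0,0,0],"roll":0},{"offset":[0,0,0],"roll":0},{"offset":[0,0,0],"roll":0},{"offset":[0,0,0],"roll":0},{"offset":[0,0,0],"roll":0}]'

```text
t: 23.9
tool_pos: [0.5873, -0.0016, 0.0683]
orientation: [0.001, 0.046, 0.999, 0.002]
contact_force: [2.8, 12.9, 4.8]
opening: 0.0109
```

Emit:
servo_tool --steps '[{"offset":[0,0,0],"roll":0},{"offset":[0,0,0],"roll":0},{"offset":[0,0,0],"roll":0},{"offset":[0,0,0],"roll":0},{"offset":[0,0,0],"roll":0},{"offset":[0,0,0],"roll":0},{"offset":[0,0,0],"roll":0},{"offset":[0,0,0],"roll":0}]'

```text
t: 24.9
tool_pos: [0.5873, -0.0015, 0.0683]
orientation: [0.001, 0.046, 0.999, 0.002]
contact_force: [3.1, 13.7, 4.4]
opening: 0.011
```

Emit:
servo_tool --steps '[{"offset":[0,0,0],"roll":0},{"offset":[0,0,0],"roll":0},{"offset":[0,0,0],"roll":0},{"offset":[0,0,0],"roll":0},{"offset":[0,0,0],"roll":0},{"offset":[0,0,0],"roll":0},{"offset":[0,0,0],"roll":0},{"offset":[0,0,0],"roll":0}]'

```text
t: 25.9
tool_pos: [0.5873, -0.0016, 0.0683]
orientation: [0.001, 0.046, 0.999, 0.002]
contact_force: [3.1, 13.7, 5.4]
opening: 0.0106
```

Emit:
servo_tool --steps '[{"offset":[0,0,0],"roll":0},{"offset":[0,0,0],"roll":0},{"offset":[0,0,0],"roll":0},{"offset":[0,0,0],"roll":0},{"offset":[0,0,0],"roll":0},{"offset":[0,0,0],"roll":0},{"offset":[0,0,0],"roll":0},{"offset":[0,0,0],"roll":0}]'

```text
t: 26.9
tool_pos: [0.5873, -0.0016, 0.0684]
orientation: [0.001, 0.046, 0.999, 0.002]
contact_force: [3.1, 13.3, 5.7]
opening: 0.0109
```

```bash
python3 look.py k wS; python3 - <<'E'
from cell import *; import cv2
cv2.imwrite("pics/scene_k.png",camera("scene")["color"])
E
```

```text
{'t': 26.95, 'tool_pos': [0.5873, -0.0016, 0.0683], 'orientation': [0.0011, 0.0464, 0.9989, 0.0024], 'contact_force': [3.0583, 13.2631, 5.4756], 'opening': 0.011}
```

View pics/scene_k.png

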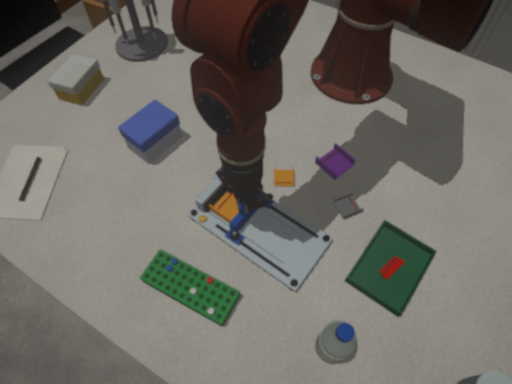

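The comb is in the dish at (392,267), and the tip box, rack and bottle haven't moved. The push has been steady for over 4 s, so I'm handing in.

```bash
python3 -c "
from cell import *
job_done(); s=get_state(); print(s['t'],s['contact_force'],s['tool_pos'])"
```

```text
the job is handed in; nothing more can be done
the job is handed in; nothing more can be done
```

The comb is lying flat in the green dish, let go. The blue wall, gripped by its tab, is holding the tray against the seal, and I handed the job in with that push still on.

- **Push:** the wrist read about 13.3 N along the push direction, steady for about 4 s. Taking off roughly 1.5 N of wall friction leaves about 11.5–12 N on the seal. The 4.7 mm of seal squeeze I estimated from the arm's travel gives about the same.
- **Pictures:** the last close-ups, taken at nearly full push, show the tray square to the wall and seal and sitting between the ribs. The final scene picture shows the comb in the dish. The tip box, rack and bottle look unmoved.
- **Not measured directly:** there is no sensor on the seal, so the seal force is only these two estimates. The tray being flat and square is judged by eye.
- **Side loads:** about 3 N sideways and 5 N vertical also showed at the wrist, probably from gripping the tab.
- **After hand-in:** I could not take a reading, because the call only returned that the job was handed in.

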